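# Drive the last rivet with the spring striker

### The job

Set the last rivet of the rating plate with the bench's spring striker: first swing the hammer by its orange crossbar up and back until it stays cocked by itself and let go of it. Then lift the yellow release bar, slide the carriage until the one rivet that still stands proud is under where the hammer lands, and let the bar drop into that notch. Finally press the red trigger pad so that the hammer falls and drives the rivet home; do not touch the rivet with the gripper, leave the hammer down, and do not knock over or shove the tools and tins around the striker.

Things in the scene. Friction and masses are not known exactly. Their poses are not given: they have to be found in the camera images.
- striker: Grey cast base plate fixed to the table, 240 mm (x, -100 to +140) x 300 mm (y) x 18 mm. Origin: on the table below the point the hammer strikes. x points away from the robot to the hammer's green pivot cheeks (x 60 to 130, 34 mm either side, 144 mm high), y left along the carriage's track, z up. The offsets (x, y, z) in mm given for the other things are in this frame.
- hammer_pivot (a point): The hammer's hinge axis, parallel to the striker's y, at (90, 0, 120). The hammer's crossbar moves on an arc about it.
- hammer (a joint): Hammer angle, rad: 0 = down, its 32 mm steel head over the strike point (there it blocks the standing rivet's way); grows as the crossbar swings up and away from the robot. The sear catches by itself at 1.31; go on to 1.34 to 1.40 to make sure (hard stop 1.45), then it rests at 1.31. Let go before that, the spring throws it back to 0.
- crossbar (a point): Grip point on the hammer's orange crossbar, a 14 mm rod along the striker's y that sticks out 88 mm to the right (-y) of the arm; the point is 50 mm right of the arm. Hammer down: (-60, -50, 155); cocked: about (95, -50, 274). The pull along the arc is 6 to 10 N. The rod may turn between the fingers, so the gripper can stay pointing down.
- carriage (a joint): Travel of the blue carriage along the striker's +y (left), m, 0 to 0.10. Nine notches, 12.5 mm apart, at 0, 0.0125, ... 0.10; it starts in one of the first five. At the notch at 0.075 the standing rivet is under the hammer. It slides with under 2 N when the release bar is up.
- latch (a joint): Lift of the release bar, m: 0 = seated in a notch, up to 0.022. It must be up by 6 mm or more (10 to 15 mm is good) to clear the rack's teeth. A spring pushes it down with 6 N rising to 9 N. Let go between notches, its tooth runs down into the nearest one and pulls the carriage along.
- release_bar (a point): Centre of the yellow release bar, a 12 mm rod, 82 mm long, along the striker's y, on a steel fork at the robot's side of the carriage, 62 mm free between the fork's legs and 22 mm free below its underside. At x = -70, y = carriage travel minus 50 mm in the striker's frame, 100 mm above the table when seated; it travels with the carriage.
- rivet_head (a point): Top centre of the standing copper rivet, 14 mm head 3 mm thick, on the aluminium plate on the carriage, top 76 mm above the table while proud. Two driven rivets sit beside it.
- rivet (a joint): How far the rivet is driven, m: 0 = proud, its head 8 mm off the plate; 0.008 = head down on the plate. Needs about 60 N: only the hammer's blow drives it.
- strike_point (a point): The point where the hammer's face lands, at (0, 0, 68) mm in the striker's frame.
- trigger (a joint): How far the trigger is pressed down, m, 0 to 0.012. The cocked hammer is released by about 6 mm; spring 3.5 to 6.5 N, about 8 N in all to trip. It springs back by itself; it also dips and clicks back while the hammer is being cocked.
- trigger_pad (a point): Centre of the top face of the red round trigger pad, 32 mm across, to be pressed straight down, at (80, 110, 102) mm in the striker's frame, left of the green cheeks and clear of the hammer's swing.
- wrench: Loose steel wrench, 170 mm, lying in front of the striker. Bystander.
- screwdriver: Loose screwdriver with a red handle, lying right of the striker. Bystander.
- rivet_tin: Loose open aluminium cup, 72 mm across, 45 mm high, left of the striker. Bystander.
- oil_bottle: Loose yellow oil bottle, 52 mm across, 130 mm high, behind on the right. Bystander.
- spare_cover: Loose spare steel cover block with a plate, 60 x 96 x 21 mm, behind the striker. Bystander.
- grease_jar: Loose blue jar, 60 mm across, 60 mm high, behind on the left. Bystander.
- bench_brush: Loose bench brush 200 mm, lying on the far right. Bystander.

How it is judged:
By the outcome, as a careful person would: the job done as asked, in the order asked, and still so for the second after the job is handed in, with the robot touching nothing.
It also fails if it takes over 58 s, if anything falls off the work surface, if the arm or the gripper's body presses on something with over 40 N, if the wrist force passes 120 N, or if a joint passes its speed limit or range.

### The arm

A 6-joint arm with a two-finger parallel gripper is mounted at the origin on the work surface. World frame = base frame: x ahead of the robot, y to its left, z up, the work surface at z = 0. Lengths are in m, angles in degrees, forces in N, time in s.
With the tool pointing down it reaches from about 0.25 to 0.775 m from the base axis. Payload 4 kg.
Tool frame: the origin (TCP) lies on the centre line of the jaws, within the pads' length; the fingertips stand 11 mm ahead of it and the grasp point (between the pads) lies 8 mm behind it; z points along the fingers, y is the direction in which the jaws open and shut (so a half turn about z gives the same grasp; the last joint's range is limited). The gripper opens to 85 mm and grips with 20 to 120 N. Pads are 22 mm wide; open, the fingers measure 114 mm over their backs; the gripper's body (76 mm by 85 mm) begins 54 mm behind the grasp point. The pads swing forward as they close: fully open they stand 13 mm farther back than shut.
Start: joints at [68.807, 4.996, 78.535, -0, 96.463, -5.907], TCP at [0.145, 0.531, 0.242] pointing down, gripper open.
Joint ranges: [-177.83, 177.83], [-43.37, 116.18], [15.69, 146.23], [-61.86, 241.86], [9.47, 152.12], [-147.06, 147.06]. Speed limits (degrees/s): [159.86, 159.86, 180, 180, 180, 180].

### API

Orientations are given as a 3x3 rotation matrix whose columns are the frame's x, y, z axes.
In Python, from plant import bot gives the robot as it stands.
- The arm moves only by the shell command python3 -m creep 'ROWS' [FORCE]. ROWS is JSON, a list of rows, each a list of 3 entries, a list of its own where there are three numbers: the shift along the tool's x, y, z scaled (see below), then the turn about the tool's z scaled (see below), then the closure, from 0 (fully open) to 1 (shut). A call has 1 to 12 rows; each row is the pose to reach, as a shift and turn from the pose commanded when the call began, along the tool's axes at that moment; what a row does not reach only later rows make up. The controller multiplies each number of a shift by 0.8 m and each number of a turn by pi/2 rad. A row lasts 1/8 s, in which the tool goes at most 62.5 mm and 10.7 degrees, less where a joint would pass 70% of its speed; a pose out of reach is approached as far as the arm can. A call with a number of a shift or a turn outside -1 to 1 is refused whole. A call with a gripper value outside its range is refused whole. The fingers move at their own pace and stop on an object; FORCE is the grip in N (left out, the last holds). Time passes only in rows, so rows that repeat a pose let the fingers close. It gives the time, the measured TCP pose, the force and the opening at its end, in the units of the state.
- bot.sense(): the state, without advancing time (a new reading comes with each control period).
- bot.snapshot(name): name is "side" or "top"; returns a dict with "frame" (420x560x3 uint8, red, green, blue), "mtx" (3x3 intrinsics, pixels), "k1" (the pictures are not rectified: a ray, as slopes to the right and down, at radius r is drawn at 1 + k1 r^2 times it, then the intrinsics apply), "rvec" (rotation vector, rad) and "tvec" (3), from world to camera coordinates, as OpenCV has them. Camera axes: x right, y down, z forward; pixel columns grow to the right and rows downward; lengths in m; the calibration is good to about 2 mm. A picture is of the moment at which its call begins. There is no depth.
- bot.job_done(): hands the job in, once; it reports no verdict.
The state is a dict: "time_s": time; "joint_pos": joint angles; "joint_velocities": joint speeds; "joint_efforts": joint torques, N m; "ee_pos": TCP position; "tcp_rot": TCP orientation; "ft_force": force on the tool from outside, world axes, zero at the start; "moment": the same for the moment, N m; "grip_width": opening from 0.0 (shut) to 1.0 (fully open).
Only numpy, scipy, OpenCV 4.12 (cv2) and the standard library are available. Lean on these libraries where they do the work, as an engineer would, in place of code of your own. Each camera call takes 0.05 s, during which the arm holds its last target.

## Working session

There is one attempt and no reset: what is moved stays moved. The work goes in short steps, Python scripts to look and compute and a shell command to move; the robot and the scene stay as the last step left them, time stands still between calls to the robot, and variables do not carry over. Pictures are saved under pics/ and viewed, and the job is handed in when it is done.

```bash
ls; mkdir -p pics
python3 - <<'E'
from plant import bot
import cv2
for n in("side","top"):
    s=bot.snapshot(n); cv2.imwrite(f"pics/{n}0.png",s["frame"][:,:,::-1]); print(n,s["mtx"],s["k1"],s["rvec"],s["tvec"])
s=bot.sense(); print(s)
E
```

```text
pics
side [[508.38988581   0.         276.64522474]
 [  0.         508.38988581 213.3534676 ]
 [  0.           0.           1.        ]] -0.06686840313065667 [ 0.14548303 -2.92977883  1.01546257] [0.58730993 0.1166914  1.48065888]
top [[379.50116041   0.         275.32543125]
 [  0.         379.50116041 211.90771088]
 [  0.           0.           1.        ]] -0.09181902723661098 [ 2.17471735 -2.14578939  0.14497181] [-0.0370799   0.59094271  1.10750673]
{'time_s': 0.1, 'joint_pos': array([ 6.88054626e+01,  5.03681283e+00,  7.86173961e+01,  2.14595386e-03,
        9.64617697e+01, -5.90810834e+00]), 'joint_velocities': array([-0.01387914, -0.10403515, -0.34712278,  0.03273556, -0.03951665,
        0.04967662]), 'joint_efforts': array([ 2.73603633e-03, -3.53012681e+01, -3.14218962e+01, -1.00679409e-05,
        7.89155136e-03,  8.15039897e-06]), 'ee_pos': array([0.14485221, 0.53014363, 0.24122604]), 'tcp_rot': array([[-9.64620899e-01,  2.63639780e-01, -7.66522471e-04],
       [ 2.63640780e-01,  9.64619110e-01, -1.87383316e-03],
       [ 2.45385262e-04, -2.00962521e-03, -9.99997951e-01]]), 'ft_force': array([0.66097876, 0.41111831, 0.2158133 ]), 'moment': array([ 0.00798386,  0.01279538, -0.01129681]), 'grip_width': 0.9976886968375313}
```

View pics/side0.png

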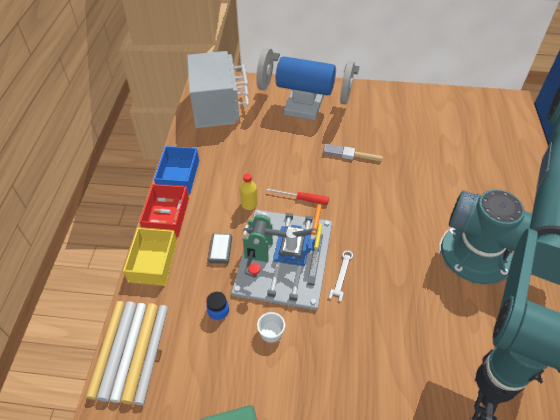

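View pics/top0.png

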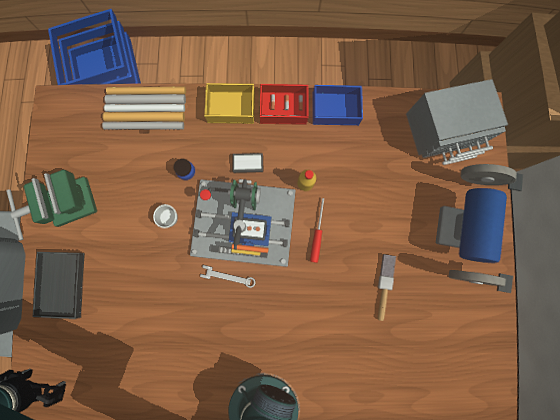

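```bash
cat > h.py <<'E'
import numpy as np, cv2
from plant import bot
def cam(s):
    R=cv2.Rodrigues(np.array(s["rvec"],float))[0]; t=np.array(s["tvec"],float).ravel()
    return R,t,np.array(s["mtx"]),np.array([s["k1"],0,0,0.])
def ray(s,uv):
    R,t,K,d=cam(s); p=cv2.undistortPoints(np.array([[uv]],float),K,d)[0,0]
    return -R.T@t, R.T@np.array([p[0],p[1],1])
def onz(s,uv,z):
    c,d=ray(s,uv); return c+d*(z-c[2])/d[2]
def proj(s,P):
    R,t,K,d=cam(s); return cv2.projectPoints(np.array(P,float).reshape(-1,3),np.array(s["rvec"],float),t,K,d)[0].reshape(-1,2)
def tri(sa,a,sb,b):
    c1,d1=ray(sa,a);c2,d2=ray(sb,b); A=np.stack([d1,-d2],1); q=np.linalg.lstsq(A,c2-c1,rcond=None)[0]
    p=c1+q[0]*d1; r=c2+q[1]*d2; return (p+r)/2, np.linalg.norm(p-r)
E
python3 - <<'E'
from h import *
import pickle
S={n:bot.snapshot(n) for n in("side","top")}
pickle.dump(S,open("S0.pkl","wb"))
f=S["top"]["frame"][165:285,170:330,::-1]; cv2.imwrite("pics/topz.png",cv2.resize(f,None,fx=5,fy=5,interpolation=cv2.INTER_CUBIC))
f=S["side"]["frame"][190:320,215:375,::-1]; cv2.imwrite("pics/sidez.png",cv2.resize(f,None,fx=4.5,fy=4.5,interpolation=cv2.INTER_CUBIC))
E
```

```text
(no output)
```

View pics/topz.png

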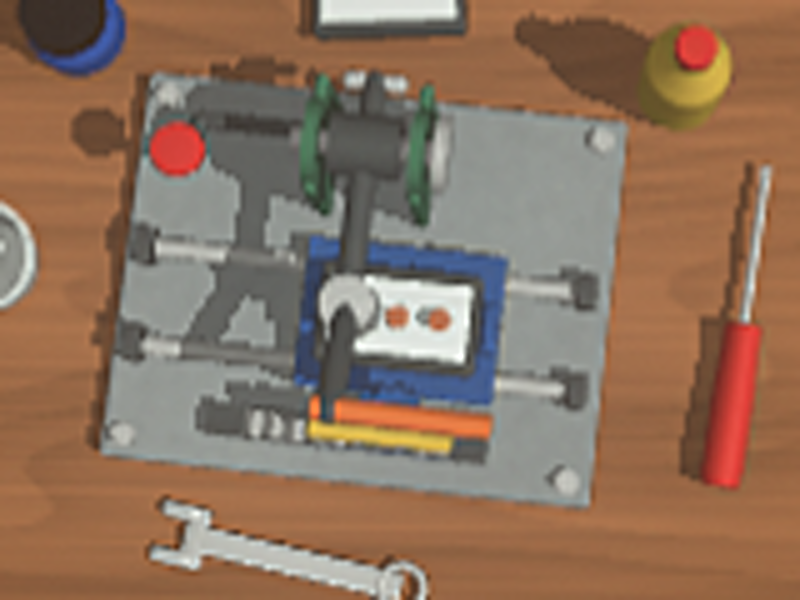

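View pics/sidez.png

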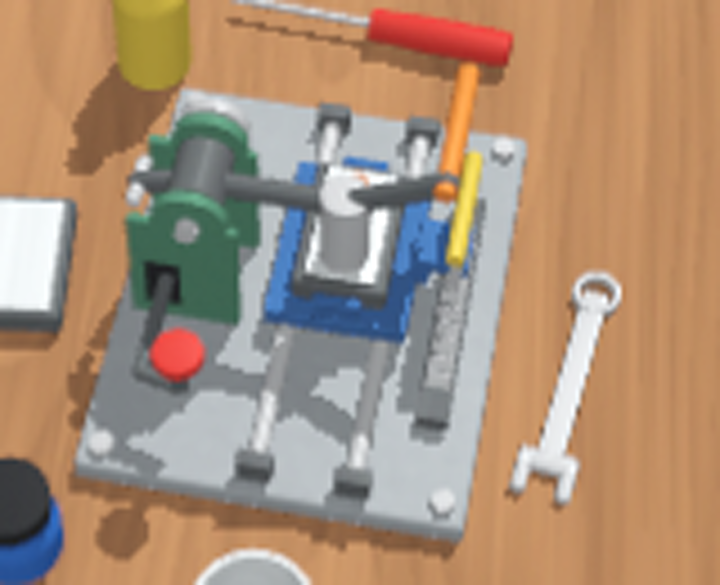

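Run:
```python
from h import *
import pickle
S=pickle.load(open("S0.pkl","rb")); T=S["top"];D=S["side"]
# z, corners
t=lambda x,y:(170+(x+.5)/5-.5,165+(y+.5)/5-.5)
d=lambda x,y:(215+(x+.5)/4.5-.5,190+(y+.5)/4.5-.5)
loc=np.array([[140,150],[140,-150],[-100,-150],[-100,150]])/1000
def fit(W):
    M=W[:,:2];a=loc-loc.mean(0);b=M-M.mean(0)
    th=np.arctan2((a[:,0]*b[:,1]-a[:,1]*b[:,0]).sum(),(a*b).sum()); R=np.array([[np.cos(th),-np.sin(th)],[np.sin(th),np.cos(th)]])
    o=M.mean(0)-R@loc.mean(0); print("yaw",np.degrees(th),"o",o,"res",np.round((M-(loc@R.T+o))*1000,1).tolist()); return th,o
fit(np.array([onz(T,t(*c),.018) for c in [(152,73),(627,122),(588,504),(103,452)]]))
fit(np.array([onz(D,d(*c),.018) for c in [(77,470),(183,90),(526,140),(462,535)]]))
# colour blobs
def blob(s,lo,hi,roi):
    h=cv2.cvtColor(s["frame"],cv2.COLOR_RGB2HSV); m=cv2.inRange(h,np.array(lo),np.array(hi)); k=np.zeros_like(m);x0,y0,x1,y1=roi;k[y0:y1,x0:x1]=255;m&=k
    n,l,st,c=cv2.connectedComponentsWithStats(m); i=1+np.argmax(st[1:,4]); r=cv2.minAreaRect(np.argwhere(l==i)[:,::-1].astype(np.float32)); return c[i],st[i],r
red=[blob(T,(0,170,120),(5,255,255),(190,180,225,215)),blob(D,(0,170,120),(5,255,255),(235,250,270,285))]
print(red); p,e=tri(T,red[0][0],D,red[1][0]); print("pad",p,e)
for nm,lo,hi in(("orange",(7,170,150),(15,255,255)),("yellow",(19,130,120),(30,255,255))):
    a=blob(T,lo,hi,(190,230,290,270));b=blob(D,lo,hi,(290,195,340,260)); print(nm,a,b,tri(T,a[0],D,b[0]))
```

```text
yaw -5.230167369882922 o [0.54234386 0.07110745] res [[-2.4, -1.5], [-1.9, 1.7], [2.4, 1.9], [1.9, -2.2]]
yaw -5.115794540404507 o [0.54111991 0.0763258 ] res [[-2.4, 0.2], [-2.3, 0.6], [2.1, -0.5], [2.7, -0.3]]
[(array([205.02325581, 194.3372093 ]), array([200, 190,  11,  10,  86], dtype=int32), ((205.0, 194.5), (9.0, 10.0), 90.0)), (array([253.4, 268.6]), array([249, 264,  11,  11,  80], dtype=int32), ((253.75, 268.25), (9.899495124816895, 9.192387580871582), 45.0))]
pad [0.63307513 0.17466015 0.09539771] 0.0015499356791067683
orange (array([251.8984375, 248.296875 ]), array([237, 245,  31,   7, 128], dtype=int32), ((251.9573516845703, 248.38414001464844), (30.47910499572754, 4.085967063903809), 6.340191841125488)) (array([317.11702128, 214.26595745]), array([313, 203,   9,  26,  94], dtype=int32), ((316.7188720703125, 215.35121154785156), (4.9116926193237305, 25.11979866027832), 10.784297943115234)) (array([0.47726159, 0.03246607, 0.16679701]), np.float64(5.8872112564533576e-05))
yellow (array([245.36666667, 251.74444444]), array([231, 249,  30,   6,  90], dtype=int32), ((245.4207305908203, 251.71339416503906), (29.043495178222656, 3.092083215713501), 6.34019136428833)) (array([317.78350515, 235.6185567 ]), array([314, 224,   8,  25,  97], dtype=int32), ((317.7745666503906, 235.9652862548828), (4.105544090270996, 24.63326644897461), 8.746162414550781)) (array([0.46984607, 0.0541781 , 0.09985905]), np.float64(0.001199845009072185))
```

```bash
cat > mv.py <<'E'
from h import *
O=np.array([.5422,.0735]);YAW=np.radians(-5.2)
Rs=np.array([[np.cos(YAW),-np.sin(YAW),0],[np.sin(YAW),np.cos(YAW),0],[0,0,1]])
def world(mm): return Rs@(np.array(mm)/1000)+np.array([O[0],O[1],0])
def loc(w): return Rs.T@(np.array(w)-np.array([O[0],O[1],0]))*1000
def shift(tcp_mm,frm=None):
    s=bot.sense(); R=s["tcp_rot"]; p=s["ee_pos"] if frm is None else frm
    return R.T@(world(tcp_mm)-p)/.8
def where():
    s=bot.sense(); y=s["tcp_rot"][:,1]
    print("t",round(s["time_s"],2),"tcp loc",np.round(loc(s["ee_pos"]),1),"yaw y-axis",round(np.degrees(np.arctan2(y[1],y[0])),2),"zax",np.round(s["tcp_rot"][:,2],3),"F",np.round(Rs.T@s["ft_force"],1),"w",round(s["grip_width"],3),"j",np.round(s["joint_pos"],1))
E
python3 - <<'E'
from mv import *
where()
print(shift((-60,-50,207)), (np.degrees(np.arctan2(.96462,.26364))+5.2)/90)
E
```

```text
t 0.2 tcp loc [-437.1  418.9  241.6] yaw y-axis 74.71 zax [-0.001 -0.001 -1.   ] F [ 0.1  0.6 -0.2] w 1.002 j [68.8  5.  78.6 -0.  96.5 -5.9]
[-0.56669587 -0.49444074  0.04382626] 0.8879313966268725
```

```bash
python3 -m creep '[[[-0.3,-0.26,0.02],0.4,0],[[-0.567,-0.494,0.044],0.888,0],[[-0.567,-0.494,0.044],0.888,0],[[-0.567,-0.494,0.044],0.888,0],[[-0.567,-0.494,0.044],0.888,0],[[-0.567,-0.494,0.044],0.888,0],[[-0.567,-0.494,0.044],0.888,0],[[-0.567,-0.494,0.044],0.888,0],[[-0.567,-0.494,0.044],0.888,0],[[-0.567,-0.494,0.044],0.888,0],[[-0.567,-0.494,0.044],0.888,0],[[-0.567,-0.494,0.044],0.888,0]]' 60
python3 - <<'E'
from mv import *
where(); print(shift((-60,-50,147)))
s=bot.snapshot("side"); cv2.imwrite("pics/s1.png",cv2.resize(s["frame"][150:320,200:400,::-1],None,fx=3.5,fy=3.5))
s=bot.snapshot("top"); cv2.imwrite("pics/t1.png",cv2.resize(s["frame"][150:320,150:350,::-1],None,fx=3.5,fy=3.5))
E
```

```text
time_s: 1.7
ee_pos: [0.478, 0.0302, 0.2069]
tcp_rot: [[0.091, 0.996, -0.001], [0.996, -0.091, 0.001], [0.001, -0.001, -1.0]]
ft_force: [0.9, 0.3, 1.2]
grip_width: 0.999
t 1.7 tcp loc [-60.  -49.  206.9] yaw y-axis -5.21 zax [-0.001  0.001 -1.   ] F [0.8 0.4 1.2] w 0.999 j [-3.2 -3.5 91.2  0.  92.4  2. ]
[-0.00132638  0.00011543  0.07485302]
```

View pics/s1.png

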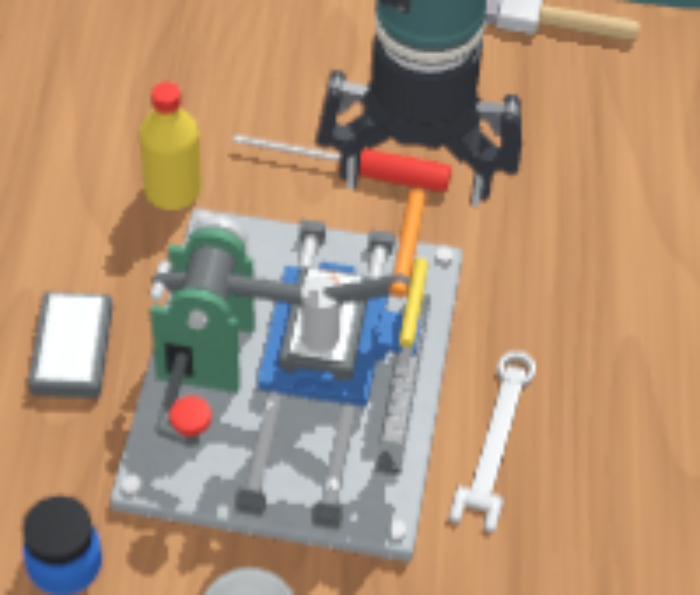

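View pics/t1.png

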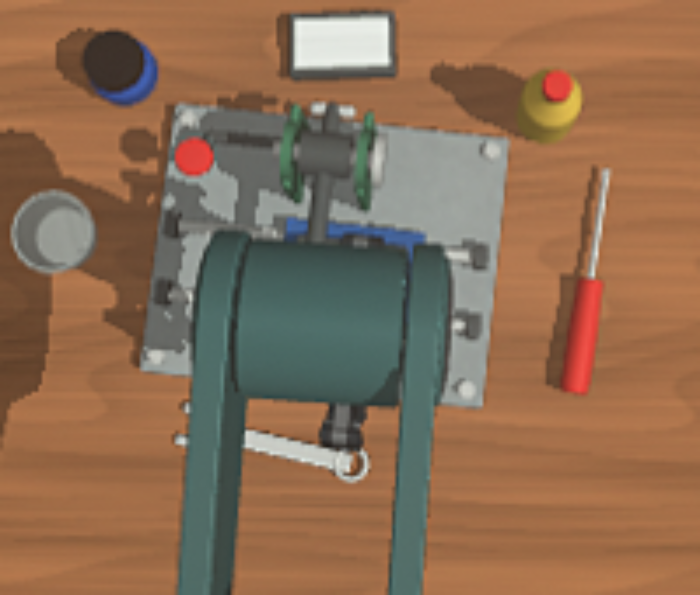

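The side view shows the open jaws straddling the orange crossbar (about (410,240) in the zoom), and nothing else is under the fingers. I'll lower the gripper and close it.

```bash
python3 -m creep '[[[-0.001,0,0.04],0,0],[[-0.001,0,0.075],0,0],[[-0.001,0,0.075],0,0],[[-0.001,0,0.075],0,0.6],[[-0.001,0,0.075],0,1],[[-0.001,0,0.075],0,1],[[-0.001,0,0.075],0,1],[[-0.001,0,0.075],0,1],[[-0.001,0,0.075],0,1]]' 60
python3 - <<'E'
from mv import *
where()
s=bot.snapshot("side"); cv2.imwrite("pics/s2.png",cv2.resize(s["frame"][150:320,200:400,::-1],None,fx=3.5,fy=3.5))
E
```

```text
time_s: 2.92
ee_pos: [0.4782, 0.029, 0.1479]
tcp_rot: [[0.091, 0.996, 0.0], [0.996, -0.091, 0.0], [0.0, 0.0, -1.0]]
ft_force: [-2.7, 0.3, 5.1]
grip_width: 0.14
t 2.92 tcp loc [-59.7 -50.2 147.9] yaw y-axis -5.21 zax [ 0.  0. -1.] F [-2.7  0.1  5.1] w 0.14 j [-3.3 -1.9 96.4  0.  85.5  1.9]
```

View pics/s2.png

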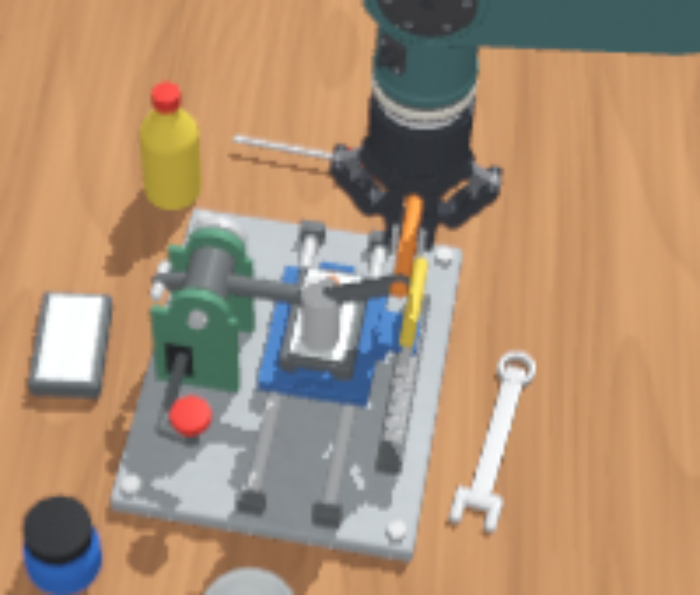

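Run:
```python
import numpy as np
a0=np.arctan2(35,-150);r=np.hypot(35,150)
for t in list(np.linspace(.125,1.375,11))+[1.31]:
    a=a0-t; print(round(t,3), round((150+r*np.cos(a))/800,3), round(-(r*np.sin(a)-35)/800,3))
```

```text
0.125 0.007 -0.023
0.25 0.017 -0.045
0.375 0.029 -0.066
0.5 0.044 -0.085
0.625 0.061 -0.101
0.75 0.08 -0.116
0.875 0.101 -0.128
1.0 0.123 -0.138
1.125 0.146 -0.144
1.25 0.17 -0.148
1.375 0.194 -0.149
1.31 0.181 -0.149
```

```bash
python3 -m creep '[[[0,0.007,-0.023],0,1],[[0,0.017,-0.045],0,1],[[0,0.029,-0.066],0,1],[[0,0.044,-0.085],0,1],[[0,0.061,-0.101],0,1],[[0,0.080,-0.116],0,1],[[0,0.101,-0.128],0,1],[[0,0.123,-0.138],0,1],[[0,0.146,-0.144],0,1],[[0,0.170,-0.148],0,1],[[0,0.194,-0.149],0,1],[[0,0.194,-0.149],0,1]]' 60
python3 - <<'E'
from mv import *
where()
s=bot.snapshot("side"); cv2.imwrite("pics/s3.png",cv2.resize(s["frame"][150:320,200:400,::-1],None,fx=3.5,fy=3.5))
E
```

```text
time_s: 4.47
ee_pos: [0.6333, 0.0144, 0.2701]
tcp_rot: [[0.091, 0.996, 0.003], [0.996, -0.091, -0.001], [-0.0, 0.003, -1.0]]
ft_force: [-6.8, 0.3, 11.6]
grip_width: 0.14
t 4.47 tcp loc [ 96.1 -50.6 270.1] yaw y-axis -5.24 zax [ 0.003 -0.001 -1.   ] F [-6.8 -0.4 11.6] w 0.14 j [ -3.8  15.5  63.3  -0.  101.1   1.4]
```

View pics/s3.png

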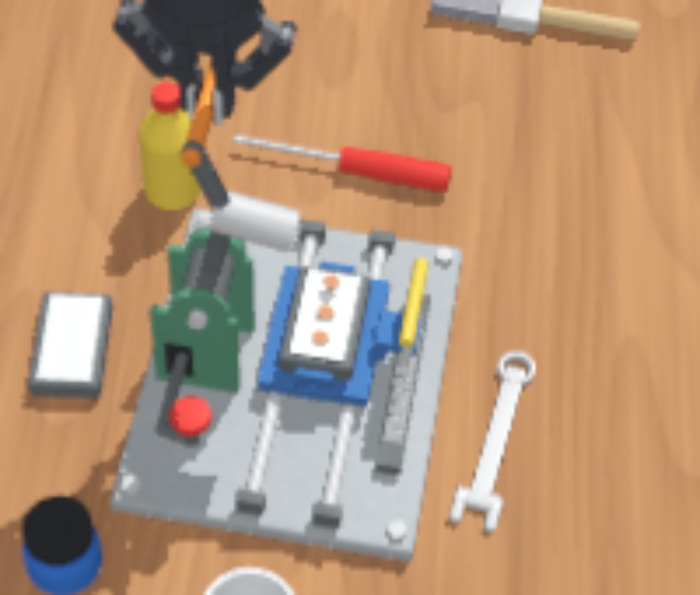

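The hammer is up at about 1.38 rad. I'll ease back to 1.31 with the jaws still closed and check that the pull goes away.

```bash
python3 -m creep '[[[0,-0.007,0],0,1],[[0,-0.013,0],0,1],[[0,-0.013,0],0,1],[[0,-0.013,0],0,1]]' 60
python3 - <<'E'
from mv import *
where()
E
```

```text
time_s: 5.03
ee_pos: [0.622, 0.0155, 0.2696]
tcp_rot: [[0.091, 0.996, 0.002], [0.996, -0.091, -0.001], [-0.0, 0.002, -1.0]]
ft_force: [-5.9, 0.1, 9.7]
grip_width: 0.14
t 5.03 tcp loc [ 84.8 -50.5 269.6] yaw y-axis -5.23 zax [ 0.002 -0.001 -1.   ] F [-5.9 -0.4  9.7] w 0.14 j [ -3.8  14.1  65.1  -0.  100.7   1.4]
```

```bash
python3 -m creep '[[[0,-0.004,0.002],0,1],[[0,-0.004,0.002],0,1],[[0,-0.004,0.002],0,1]]' 60
python3 - <<'E'
from mv import *
where()
E
```

```text
time_s: 5.4
ee_pos: [0.6207, 0.0156, 0.2695]
tcp_rot: [[0.091, 0.996, 0.009], [0.996, -0.091, -0.001], [-0.0, 0.009, -1.0]]
ft_force: [-2.1, -0.3, 12.7]
grip_width: 0.133
t 5.4 tcp loc [ 83.4 -50.5 269.5] yaw y-axis -5.24 zax [ 0.009 -0.001 -1.   ] F [-2.1 -0.5 12.7] w 0.133 j [ -3.8  13.6  65.6  -0.  100.3   1.5]
```

```bash
python3 -m creep '[[[0,0,0],0,0],[[0,0.002,0],0,0],[[0,0.002,0],0,0],[[0,0.002,0],0,0],[[0,0.002,0],0,0],[[0,0.002,-0.05],0,0],[[0,0.002,-0.075],0,0],[[0,0.002,-0.075],0,0],[[0,0.002,-0.075],0,0]]' 60
python3 - <<'E'
from mv import *
where()
s=bot.snapshot("side"); cv2.imwrite("pics/s4.png",cv2.resize(s["frame"][130:320,200:400,::-1],None,fx=3.5,fy=3.5))
print(shift((-70,-25,160)))
E
```

```text
time_s: 6.52
ee_pos: [0.6206, 0.016, 0.3234]
tcp_rot: [[0.091, 0.996, -0.002], [0.996, -0.091, 0.0], [0.0, -0.002, -1.0]]
ft_force: [0.1, -0.8, -0.7]
grip_width: 1.001
t 6.53 tcp loc [ 83.3 -50.2 323.4] yaw y-axis -5.2 zax [-0.002  0.    -1.   ] F [ 0.2 -0.7 -0.7] w 1.001 j [ -3.8  14.4  58.7   0.  107.1   1.4]
[ 0.03146439 -0.19094618  0.20412505]
```

View pics/s4.png

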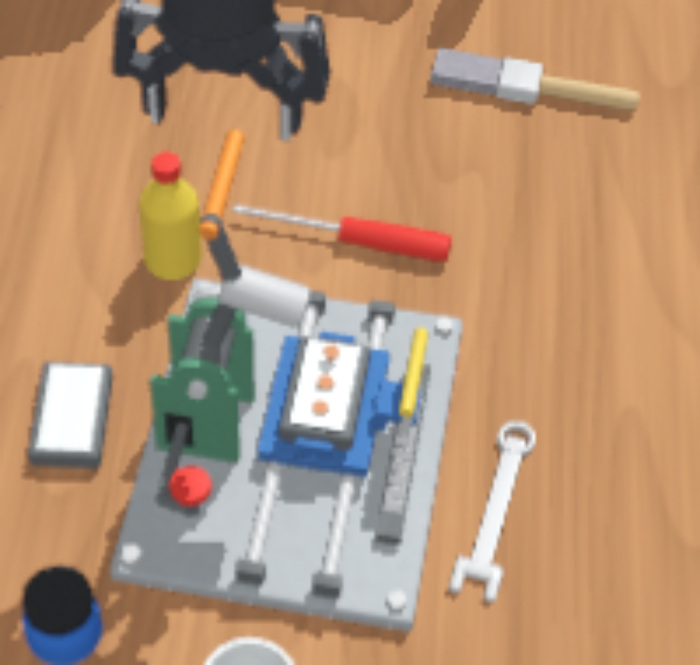

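Run:
```python
from mv import *
s=bot.snapshot("side")
h=cv2.cvtColor(s["frame"],cv2.COLOR_RGB2HSV)
def blobs(lo,hi,roi):
    m=cv2.inRange(h,np.array(lo),np.array(hi)); k=np.zeros_like(m);x0,y0,x1,y1=roi;k[y0:y1,x0:x1]=255;m&=k
    n,l,st,c=cv2.connectedComponentsWithStats(m,connectivity=4); return [(st[i,4],c[i],np.argwhere(l==i)[:,::-1]) for i in range(1,n) if st[i,4]>4]
for a,c,p in blobs((19,130,100),(32,255,255),(300,210,340,260)):
    i=p[:,1].argmin();j=p[:,1].argmax(); print("yellow",a,c,loc(onz(s,c,.102)),loc(onz(s,p[i],.102)),loc(onz(s,p[j],.102)))
for a,c,p in blobs((3,80,120),(18,255,255),(270,215,310,260)): print("riv",a,c,loc(onz(s,c,.069)),loc(onz(s,c,.076)))
```

```text
yellow 88 [317.77272727 236.29545455] [-70.0938574  -21.95968487 102.        ] [-67.48106762 -64.53699419 102.        ] [-68.24463811  17.96192035 102.        ]
riv 16 [303.1875 215.1875] [ -16.11048436 -112.92397823   69.        ] [ -16.72959324 -107.46688986   76.        ]
riv 11 [294.18181818 230.18181818] [  0.50494637 -54.47806613  69.        ] [ -0.21367286 -49.37101223  76.        ]
riv 12 [292.5 239. ] [ -0.06993466 -23.21917008  69.        ] [ -0.78511092 -18.29932673  76.        ]
riv 9 [291. 246.] [-6.59094383e-02  1.10856150e+00  6.90000000e+01] [-0.7811098   5.88270527 76.        ]
```

```bash
python3 -m creep '[[[0.01,-0.07,0],0,0.2],[[0.02,-0.14,0.02],0,0.5],[[0.033,-0.19,0.08],0,0.5],[[0.033,-0.191,0.15],0,0.5],[[0.033,-0.191,0.21],0,0.5],[[0.033,-0.191,0.21],0,0.5],[[0.033,-0.191,0.21],0,0.5],[[0.033,-0.191,0.21],0,0.5]]' 60
python3 - <<'E'
from mv import *
where()
s=bot.snapshot("side"); cv2.imwrite("pics/s5.png",cv2.resize(s["frame"][130:320,200:400,::-1],None,fx=3.5,fy=3.5))
print(shift((-70,-24,92)))
E
```

```text
time_s: 7.62
ee_pos: [0.473, 0.0561, 0.1597]
tcp_rot: [[0.091, 0.996, 0.005], [0.996, -0.091, 0.0], [0.001, 0.005, -1.0]]
ft_force: [0.3, 0.5, 0.7]
grip_width: 0.501
t 7.62 tcp loc [-67.3 -23.6 159.7] yaw y-axis -5.21 zax [ 0.005  0.    -1.   ] F [0.3 0.5 0.7] w 0.501 j [-0.1 -2.9 96.   0.  86.6  5.1]
[-0.00048667 -0.00364004  0.08434303]
```

View pics/s5.png

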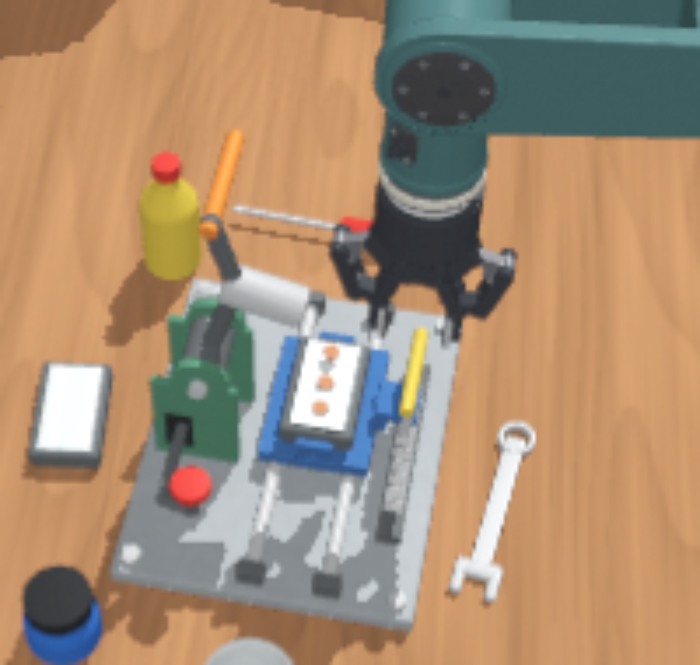

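```bash
python3 -m creep '[[[0,-0.003,0.03],0,0.5],[[0,-0.003,0.06],0,0.5],[[0,-0.003,0.084],0,0.5],[[0,-0.003,0.084],0,0.5],[[0,-0.003,0.084],0,0.5]]' 60
python3 - <<'E'
from mv import *
where()
s=bot.snapshot("side"); cv2.imwrite("pics/s6.png",cv2.resize(s["frame"][200:280,270:370,::-1],None,fx=7,fy=7))
E
```

```text
time_s: 8.3
ee_pos: [0.47, 0.0563, 0.0912]
tcp_rot: [[0.091, 0.996, 0.003], [0.996, -0.091, 0.0], [0.0, 0.003, -1.0]]
ft_force: [0.5, 0.2, 0.5]
grip_width: 0.498
t 8.3 tcp loc [-70.4 -23.6  91.2] yaw y-axis -5.21 zax [ 0.003  0.    -1.   ] F [0.5 0.2 0.5] w 0.498 j [ -0.   -0.2 101.5   0.   78.5   5.2]
```

View pics/s6.png

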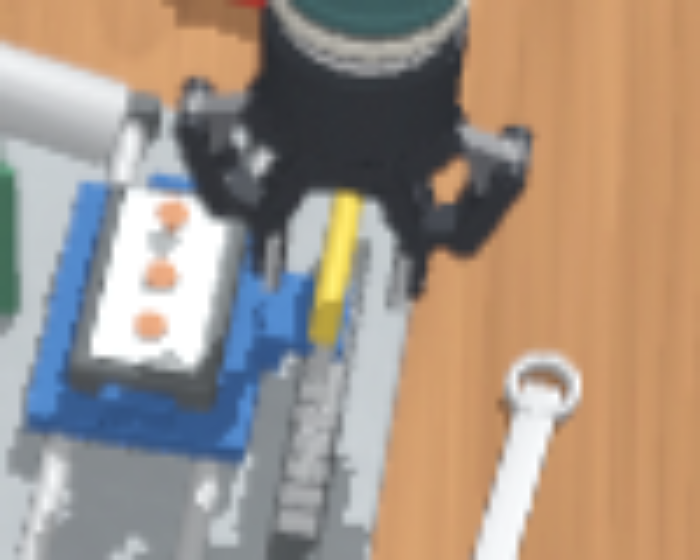

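```bash
python3 -m creep '[[[0,0,0],0,1],[[0,0,0],0,1],[[0,0,0],0,1],[[0,0,0],0,1],[[0,0,0],0,1]]' 60
python3 - <<'E'
from mv import *
where()
E
```

```text
time_s: 8.98
ee_pos: [0.4706, 0.0562, 0.0909]
tcp_rot: [[0.091, 0.996, 0.005], [0.996, -0.091, -0.0], [0.0, 0.005, -1.0]]
ft_force: [5.5, -0.5, 2.0]
grip_width: 0.116
t 8.97 tcp loc [-69.7 -23.7  90.9] yaw y-axis -5.21 zax [ 0.005 -0.    -1.   ] F [5.5 0.  2. ] w 0.116 j [ -0.   -0.2 101.5  -0.   78.4   5.2]
```

```bash
python3 -m creep '[[[0,0,-0.009],0,1],[[0,0,-0.017],0,1],[[0,0,-0.017],0,1],[[0,0,-0.017],0,1]]' 60
python3 - <<'E'
from mv import *
where()
E
```

```text
time_s: 9.48
ee_pos: [0.4704, 0.0562, 0.102]
tcp_rot: [[0.091, 0.996, 0.004], [0.996, -0.091, -0.0], [0.0, 0.004, -1.0]]
ft_force: [10.8, -0.1, -8.8]
grip_width: 0.114
t 9.47 tcp loc [-69.9 -23.8 102. ] yaw y-axis -5.22 zax [ 0.004 -0.    -1.   ] F [10.8  0.8 -8.8] w 0.114 j [-1.000e-01 -7.000e-01  1.007e+02 -0.000e+00  7.980e+01  5.200e+00]
```

```bash
python3 -m creep '[[[0.012,0.001,-0.002],0,1],[[0.025,0.001,-0.002],0,1],[[0.037,0.001,-0.002],0,1],[[0.05,0.001,-0.002],0,1],[[0.0625,0.001,-0.002],0,1],[[0.0625,0.001,-0.002],0,1],[[0.0625,0.001,-0.002],0,1],[[0.0625,0.001,-0.002],0,1]]' 60
python3 - <<'E'
from mv import *
where()
s=bot.snapshot("side"); cv2.imwrite("pics/s7.png",cv2.resize(s["frame"][180:300,240:370,::-1],None,fx=5.5,fy=5))
h=cv2.cvtColor(s["frame"],cv2.COLOR_RGB2HSV)
m=cv2.inRange(h,np.array((3,80,120)),np.array((18,255,255))); k=np.zeros_like(m);k[215:275,265:315]=255;m&=k
n,l,st,c=cv2.connectedComponentsWithStats(m,connectivity=4)
for i in range(1,n):
    if st[i,4]>4: print(st[i,4],c[i],loc(onz(s,c[i],.069)),loc(onz(s,c[i],.076)))
E
```

```text
time_s: 10.48
ee_pos: [0.4751, 0.1057, 0.1031]
tcp_rot: [[0.091, 0.996, 0.002], [0.996, -0.091, -0.001], [-0.0, 0.002, -1.0]]
ft_force: [9.5, -0.1, -8.2]
grip_width: 0.117
t 10.47 tcp loc [-69.7  26.  103.1] yaw y-axis -5.22 zax [ 0.002 -0.001 -1.   ] F [ 9.4  0.8 -8.2] w 0.117 j [ 5.9  1.  98.9 -0.  80.  11.1]
8 [300.375 215.125] [  -8.00816273 -111.61889381   69.        ] [  -8.67579667 -106.16962163   76.        ]
12 [291.25       244.33333333] [ 0.22730283 -4.58278501 69.        ] [-0.48965359  0.22544442 76.        ]
11 [289.36363636 253.09090909] [ 0.25320925 25.31380686 69.        ] [-0.46390233 29.94298462 76.        ]
13 [287.61538462 260.61538462] [ 0.61479636 50.47387995 69.        ] [-0.10448077 54.95237321 76.        ]
```

View pics/s7.png

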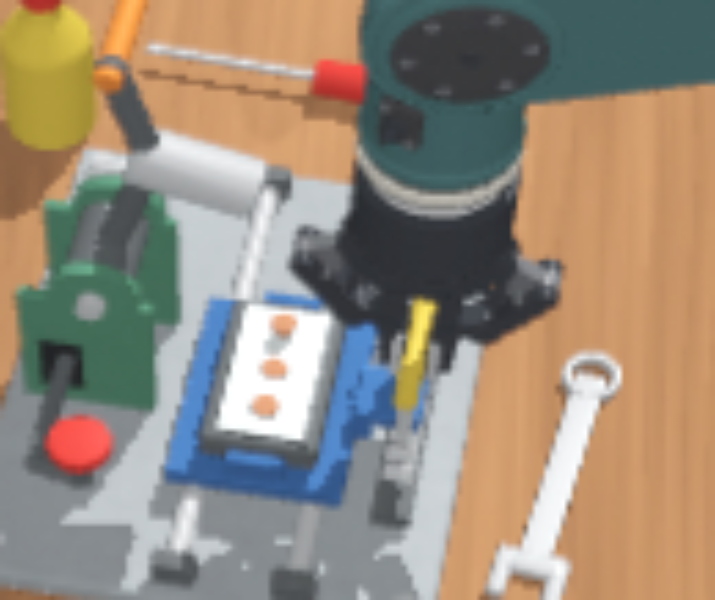

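```bash
python3 -m creep '[[[0,0,0.008],0,1],[[0,0,0.015],0,1],[[0,0,0.015],0,1],[[0,0,0.015],0,1]]' 60
python3 - <<'E'
from mv import *
where()
E
```

```text
time_s: 11.02
ee_pos: [0.4752, 0.1059, 0.0916]
tcp_rot: [[0.091, 0.996, 0.002], [0.996, -0.091, -0.0], [0.0, 0.002, -1.0]]
ft_force: [8.9, 0.6, -6.3]
grip_width: 0.119
t 11.03 tcp loc [-69.7  26.2  91.6] yaw y-axis -5.22 zax [ 0.002 -0.    -1.   ] F [ 8.8  1.4 -6.3] w 0.119 j [ 5.9  1.6 99.7 -0.  78.6 11.1]
```

Just above seated. I'll open to half width so the bar drops the last bit, then rise.

```bash
python3 -m creep '[[[0,0,0],0,0.5],[[0,0,0],0,0.5],[[0,0,0],0,0.5],[[0,0,-0.04],0,0.5],[[0,0,-0.11],0,0.5],[[0,0,-0.18],0,0.5],[[0,0,-0.2],0,0.5],[[0,0,-0.2],0,0.5]]' 60
python3 - <<'E'
from mv import *
where()
s=bot.snapshot("side"); cv2.imwrite("pics/s8.png",cv2.resize(s["frame"][180:300,240:370,::-1],None,fx=5.5,fy=5))
h=cv2.cvtColor(s["frame"],cv2.COLOR_RGB2HSV)
def B(lo,hi,roi,z):
    m=cv2.inRange(h,np.array(lo),np.array(hi)); k=np.zeros_like(m);x0,y0,x1,y1=roi;k[y0:y1,x0:x1]=255;m&=k
    n,l,st,c=cv2.connectedComponentsWithStats(m,connectivity=4)
    for i in range(1,n):
        if st[i,4]>4: print(st[i,4],c[i],loc(onz(s,c[i],z)))
B((3,80,120),(18,255,255),(265,215,315,275),.076)
B((19,130,100),(32,255,255),(300,210,340,275),.102)
E
```

```text
time_s: 12.02
ee_pos: [0.4744, 0.1061, 0.2538]
tcp_rot: [[0.091, 0.996, 0.002], [0.996, -0.091, 0.0], [0.001, 0.002, -1.0]]
ft_force: [0.4, 0.2, -0.4]
grip_width: 0.497
t 12.03 tcp loc [-70.5  26.4 253.8] yaw y-axis -5.2 zax [ 0.002  0.    -1.   ] F [ 0.4  0.2 -0.4] w 0.497 j [ 5.9 -3.4 85.8  0.  97.5 11.1]
10 [301.1 215.2] [ -10.78697206 -106.28987319   76.        ]
9 [312.88888889 215.77777778] [ -44.70485801 -110.57547701   76.        ]
11 [290.90909091 244.36363636] [ 0.42251648  0.50318487 76.        ]
11 [289.36363636 253.09090909] [-0.46390233 29.94298462 76.        ]
11 [287.63636364 260.90909091] [-0.32825607 55.87253907 76.        ]
97 [315.09278351 250.53608247] [-69.68724007  26.08573219 102.        ]
```

View pics/s8.png

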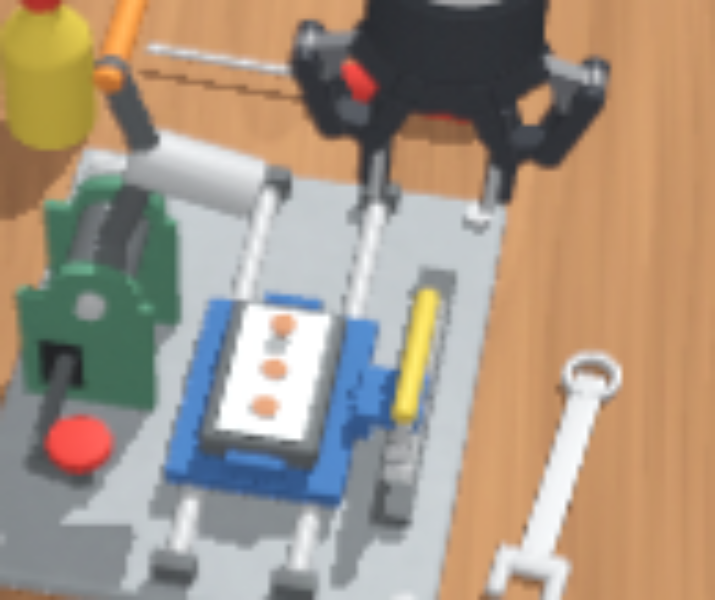

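```bash
python3 -m creep '[[[0.06,0,0],0,1],[[0.104,0.02,0],0,1],[[0.104,0.08,0],0,1],[[0.104,0.14,0],0,1],[[0.104,0.188,0.03],0,1],[[0.104,0.188,0.08],0,1],[[0.104,0.188,0.135],0,1],[[0.104,0.188,0.135],0,1],[[0.104,0.188,0.135],0,1],[[0.104,0.188,0.135],0,1]]' 60
python3 - <<'E'
from mv import *
where()
s=bot.snapshot("side"); cv2.imwrite("pics/s9.png",cv2.resize(s["frame"][180:300,220:350,::-1],None,fx=5.5,fy=5))
print(shift((80,110,113)))
E
```

```text
time_s: 13.32
ee_pos: [0.6326, 0.1755, 0.1476]
tcp_rot: [[0.091, 0.996, 0.005], [0.996, -0.091, 0.001], [0.001, 0.005, -1.0]]
ft_force: [-0.2, 0.5, -0.3]
grip_width: 0.0
t 13.32 tcp loc [ 80.8 109.8 147.6] yaw y-axis -5.2 zax [ 0.005  0.001 -1.   ] F [-0.2  0.5 -0.3] w 0.0 j [10.6 20.2 71.1  0.  88.4 15.8]
[ 0.00010804 -0.00113918  0.04334401]
```

View pics/s9.png

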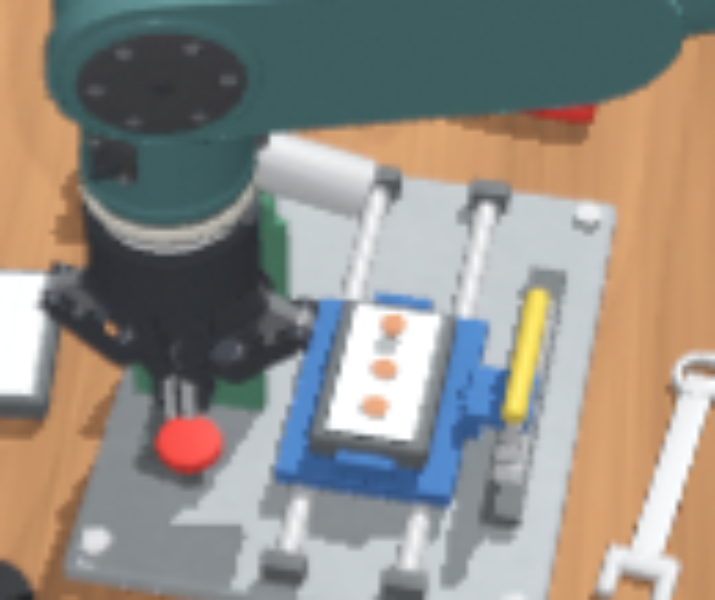

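```bash
python3 -m creep '[[[0,-0.001,0.02],0,1],[[0,-0.001,0.04],0,1],[[0,-0.001,0.047],0,1],[[0,-0.001,0.052],0,1],[[0,-0.001,0.056],0,1],[[0,-0.001,0.056],0,1]]' 60
python3 - <<'E'
from mv import *
where()
s=bot.snapshot("side"); cv2.imwrite("pics/s10.png",cv2.resize(s["frame"][180:300,220:350,::-1],None,fx=5.5,fy=5))
E
```

```text
time_s: 14.12
ee_pos: [0.6303, 0.1752, 0.1011]
tcp_rot: [[0.091, 0.996, -0.0], [0.996, -0.091, -0.0], [-0.0, -0.0, -1.0]]
ft_force: [-2.4, 0.0, 5.1]
grip_width: -0.002
t 14.12 tcp loc [ 78.5 109.3 101.1] yaw y-axis -5.21 zax [-0. -0. -1.] F [-2.3 -0.2  5.1] w -0.002 j [10.6 21.7 74.6 -0.  83.7 15.8]
```

View pics/s10.png

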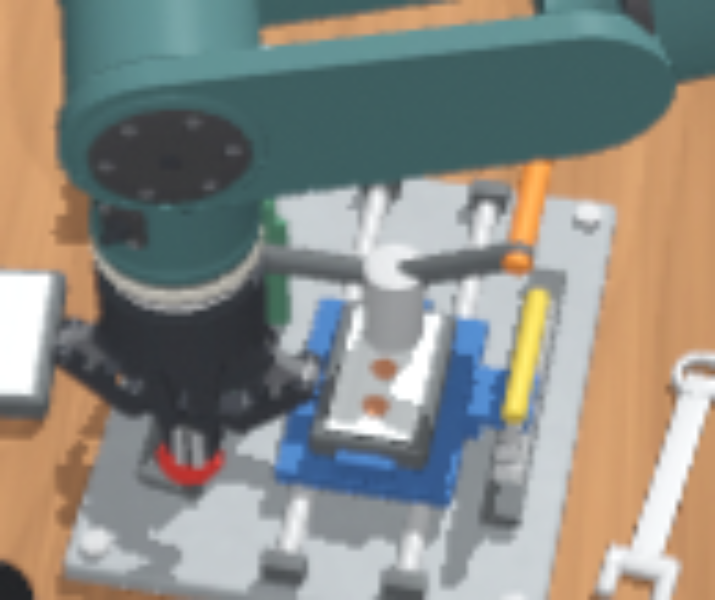

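The hammer has fallen onto the rivet. I'll lift straight up, back away to the left, and check.

```bash
python3 -m creep '[[[0,0,-0.03],0,1],[[0,0,-0.1],0,1],[[0,0,-0.17],0,1],[[0,-0.05,-0.2],0,1],[[0.07,-0.1,-0.2],0,1],[[0.14,-0.15,-0.2],0,1],[[0.21,-0.2,-0.2],0,1],[[0.28,-0.2,-0.2],0,1],[[0.3,-0.2,-0.2],0,1],[[0.3,-0.2,-0.2],0,1],[[0.3,-0.2,-0.2],0,1]]' 60
python3 - <<'E'
from mv import *
where()
s=bot.snapshot("side"); cv2.imwrite("pics/s11.png",cv2.resize(s["frame"][170:330,200:370,::-1],None,fx=4,fy=3.7))
t=bot.snapshot("top"); cv2.imwrite("pics/t11.png",cv2.resize(t["frame"][150:300,150:350,::-1],None,fx=4,fy=4))
def tr(s,t):
    out=[]
    for f,r in((t,(190,230,290,275)),(s,(290,195,340,265))):
        h=cv2.cvtColor(f["frame"],cv2.COLOR_RGB2HSV); x0,y0,x1,y1=r
        m=cv2.inRange(h[y0:y1,x0:x1],np.array((7,170,120)),np.array((15,255,255))); n,l,st,c=cv2.connectedComponentsWithStats(m); i=1+np.argmax(st[1:,4]); out.append(c[i]+[x0,y0]); print(st[i])
    p,e=tri(t,out[0],s,out[1]); return loc(p),e
import pickle
S=pickle.load(open("S0.pkl","rb")); print("before",tr(S["side"],S["top"])); print("after",tr(s,t))
E
```

```text
time_s: 15.55
ee_pos: [0.4931, 0.428, 0.2594]
tcp_rot: [[0.091, 0.996, -0.001], [0.996, -0.091, -0.001], [-0.001, -0.001, -1.0]]
ft_force: [-0.5, -0.7, -0.3]
grip_width: 0.003
t 15.55 tcp loc [-81.  348.6 259.4] yaw y-axis -5.24 zax [-0.001 -0.001 -1.   ] F [-0.5 -0.7 -0.3] w 0.003 j [ 36.   18.3  60.9  -0.  100.8  41.2]
[ 47  15  31   7 128]
[23  8  9 26 95]
before (array([-60.95467566, -46.77676087, 167.27702783]), np.float64(7.722630474468943e-05))
[ 47  15  31   7 129]Traceback (most recent call last):
  File "<stdin>", line 12, in <module>
  File "<stdin>", line 9, in tr
    return _wrapfunc(a, 'argmax', axis=axis, out=out, **kwds)
    return bound(*args, **kwds)
ValueError: attempt to get argmax of an empty sequence
```

View pics/s11.png

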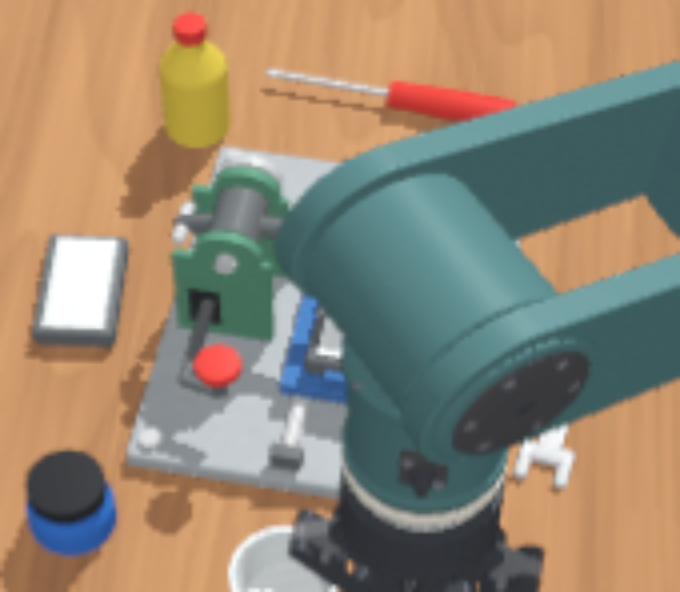

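View pics/t11.png

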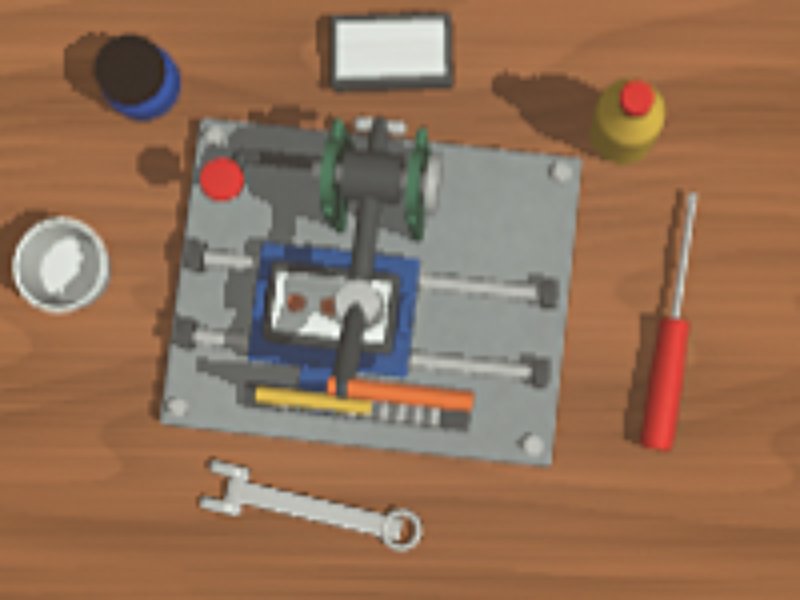

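```bash
python3 -m creep '[[[0.02,-0.07,0],0,1],[[0.04,-0.15,0],0,1],[[0.056,-0.22,0],0,1],[[0.056,-0.3,0],0,1],[[0.056,-0.37,0],0,1],[[0.056,-0.37,0],0,1],[[0.056,-0.37,0],0,1],[[0.056,-0.37,0],0,1]]' 60
python3 - <<'E'
from mv import *
where()
s=bot.snapshot("side"); cv2.imwrite("pics/s12.png",cv2.resize(s["frame"][170:350,180:380,::-1],None,fx=3.5,fy=3.3))
t=bot.snapshot("top")
def tr(s,t):
    out=[]
    for f,r in((t,(190,230,290,275)),(s,(290,195,340,265))):
        h=cv2.cvtColor(f["frame"],cv2.COLOR_RGB2HSV); x0,y0,x1,y1=r
        m=cv2.inRange(h[y0:y1,x0:x1],np.array((7,170,120)),np.array((15,255,255))); n,l,st,c=cv2.connectedComponentsWithStats(m); i=1+np.argmax(st[1:,4]); out.append(c[i]+[x0,y0]); print(out[-1])
    p,e=tri(t,out[0],s,out[1]); return loc(p),e
import pickle
S=pickle.load(open("S0.pkl","rb")); print("before",tr(S["side"],S["top"])); print("after",tr(s,t))
E
```

```text
time_s: 16.65
ee_pos: [0.204, 0.4999, 0.2599]
tcp_rot: [[0.093, 0.996, 0.0], [0.996, -0.093, -0.0], [-0.0, 0.0, -1.0]]
ft_force: [0.0, -0.2, 0.8]
grip_width: 0.001
t 16.65 tcp loc [-375.5  394.   259.9] yaw y-axis -5.36 zax [ 0. -0. -1.] F [ 0.  -0.2  0.8] w 0.001 j [61.8  3.5 78.1 -0.  98.3 67.2]
[251.8984375 248.296875 ]
[317.12631579 214.14736842]
before (array([-60.95467566, -46.77676087, 167.27702783]), np.float64(7.722630474468943e-05))
[251.8125    248.2890625]
[317.14285714 213.71428571]
after (array([-60.95303224, -46.65821115, 169.28792109]), np.float64(0.00018530808381963496))
```

View pics/s12.png

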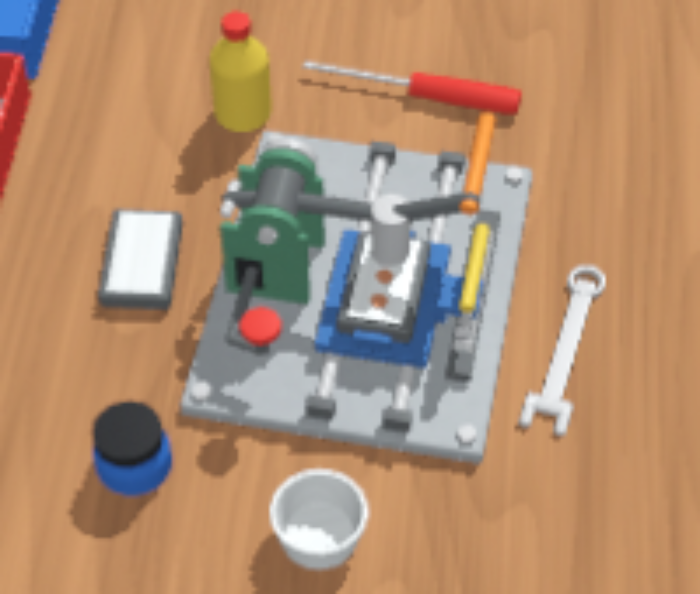

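Run:
```python
from mv import *
import pickle
S=pickle.load(open("S0.pkl","rb"))["side"]; s=bot.snapshot("side")
# soft orange/saturation edges of the bar: column- and row-weighted centroid, subpixel
for n,f in(("before",S),("after",s)):
    a=f["frame"][200:232,308:326].astype(float); w=np.clip(a[:,:,0]-a[:,:,2]-110,0,None); yy,xx=np.mgrid[200:232,308:326]
    print(n,(w*xx).sum()/w.sum(),(w*yy).sum()/w.sum(),w.sum())
d=np.abs(S["frame"].astype(int)-s["frame"].astype(int)).sum(2)
for r in range(200,230,3): print(S["frame"][r,310:322,0],s["frame"][r,310:322,0])
c=np.hstack([x["frame"][195:245,265:325,::-1] for x in(S,s)]); cv2.imwrite("pics/cmp.png",cv2.resize(c,None,fx=6,fy=6,interpolation=cv2.INTER_NEAREST))
p=proj(s,[world((-60,-50,155)),world((-60+1.2,-50,160)),world((-57,-50,168))]);print(p)
```

```text
before 317.4155240252772 215.37605818528675 8387.0
after 317.1741535140969 213.71887225145016 7413.0
[169 172 174 176 179 182 185 188 191 195 199 202] [169 173 175 177 180 183 186 188 192 195 199 203]
[136 130 127 127 132 133 130 137 148 158 160 159] [137 131 127 128 133 134 130 137 148 159 161 159]
[150 144 138 128 132 133 157 223 248 253 245 185] [151 145 140 129 133 133 158 224 248 253 245 185]
[197 191 186 185 191 180 207 238 255 252 233 198] [197 191 186 185 192 180 208 239 255 253 233 198]
[196 192 186 185 190 188 230 252 255 243 196 192] [196 193 186 185 191 189 231 252 255 244 197 192]
[189 187 182 186 182 217 244 255 250 221 196 193] [189 187 182 186 182 218 244 255 250 221 196 194]
[124 127 118 176 199 236 255 255 238 193 191 193] [125 128 118 177 199 236 255 255 239 194 192 194]
[120  77 157 176 225 250 255 247 211 191 188 188] [120  77 158 177 225 250 255 248 212 191 189 189]
[154 184 176 215 241 255 253 237 184 224 245 233] [154 185 177 215 242 255 254 237 190 188 189 189]
[184 183 180 225 248 253 242 193 211 241 246 229] [185 183 180 225 249 254 243 202 189 188 189 189]
[[316.69671689 215.98379738]
 [316.36167369 214.776537  ]
 [315.86597544 212.8375061 ]]
```

View pics/cmp.png

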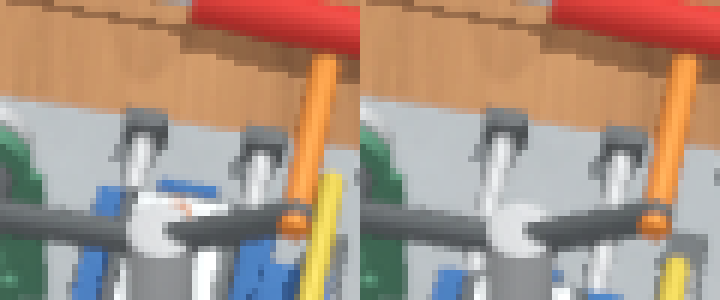

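The crossbar's pixels match the start picture to within a grey level, so the hammer is back at 0 and the rivet is driven. I'm handing the job in.

Run:
```python
from mv import *
where(); print(bot.job_done())
```

```text
t 16.8 tcp loc [-375.8  394.1  259.7] yaw y-axis -5.33 zax [-0. -0. -1.] F [-0.1  0.9 -0.3] w 0.003 j [61.8  3.6 78.1 -0.  98.3 67.2]
the job is handed in; nothing more can be done
None
```

The last rivet looks driven home, and I handed the job in at 16.8 s of the 58 s allowed; no verdict came back.

- **Cocking:** I swung the hammer by the crossbar to about 1.38 rad and eased it back to 1.31. It stayed cocked after I let go.
- **Carriage:** I lifted the release bar 11–12 mm and slid the carriage 50 mm left, from the notch at 0.025 to the one at 0.075. I let the bar drop when it was nearly seated. The pictures then put the proud rivet about 0.5 mm from the strike point.
- **Strike:** I pressed the trigger pad about 12 mm, the hammer fell, and I moved the arm clear.

**Last checks:**
- **Hammer:** the crossbar's pixels match the start picture to within a grey level, so the hammer is back at 0. A rivet still proud would have held it several pixels higher.
- **Rivet:** the head is hidden under the hammer, so I judged it driven from the hammer's position and did not see it directly.
- **Surroundings:** the release bar looks seated, and by eye the tools and tins have not moved.

**Disagreements:**
- Triangulating the crossbar's centre gave a height 2 mm above the start value, and a colour-weighted centroid also shifted by 1.7 px. I put both down to mask noise and the yellow bar no longer being in view.
- The camera put the release bar about 1 mm left of nominal, within the calibration error.

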